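# Swing the sprung retaining arm onto the jar and pin it

### The job

Secure the jar in the shaker carrier for its run: take the red-handled locking pin off its barbed keeper hook, put it in the blue retaining arm's bushing, and bring the arm round towards the jar against its spring until the pin goes down into the lock hole of the white index plate underneath. The pin must end upright and fully home, collar down on the bushing, so that the arm stays closed in front of the jar when you let go; leave the jar standing where it is.

Things in the scene. Friction and masses are not known exactly. Their poses are not given: they have to be found in the camera images.
- carrier: Grey carrier plate, 215 x 242 mm, fixed, top 16 mm above the worktop. Origin: on the upright pivot axis of the retaining arm, at worktop level; z up. Plate: -142 to 72 mm in its x, -172 to 70 mm in its y. From the pivot (post 82 mm tall) the open arm points along carrier -x and closes counter-clockwise from above, towards carrier -y, where the jar stands.
- index_plate (a point): On the pivot axis, at the top of the fixed white half-round index plate under the arm, 34 mm up, radius 100 mm. One steel-rimmed lock hole, 12 mm wide, 18 mm deep, 85 mm from the pivot. It is set differently each time: the arm's bushing comes over it at a joint angle between 1.07 and 1.43 rad. A pin standing loose in the bushing rides on it and falls 15 mm over the hole.
- retainer (a joint): Angle (rad) of the blue retaining arm: 0 open against its stop, growing as it closes; limit 1.75. A spring turns it back with 0.27 N m at 0 plus 0.45 N m per rad (about 5.5 N at the handle when closed): let go unpinned, it flies open; pinned, it rests against the pin. Driven on hard past the hole it jams the pin half-way; eased back a little, the pin drops or can be pressed home.
- bushing (a point): Centre of the upper mouth of the steel bushing through the arm, 59 mm above the worktop, 85 mm from the pivot; axes turn with the arm, -x pointing outward along it. Upright hole 11.6 mm wide and 22 mm long, its lower mouth 3 mm above the index plate; bushing 25 mm across. A padded flange beyond it, 99 to 145 mm from the pivot on the closing side, reaches 71 mm up.
- handle (a point): On the axis of the arm's upright round black handle, 150 mm from the pivot, 95 mm above the worktop; 16 mm in diameter, standing from 51 to 116 mm. It turns with the arm; axes as bushing. Arm bar: 22 mm wide, 38 to 48 mm above the worktop. Closed, the handle's axis is about 65 mm from the jar's axis.
- pin_grip (a point): Centre of the red loop handle of the loose locking pin (80 g); z runs up from the tip. Loop 34 mm wide along x (flat sides: the grasp), 9 mm thick along y, 36 mm tall, opening 24 x 24 mm. At the start it hangs upright, the hook wire through the loop along its y, the loop's top bar resting on the wire. In the bushing it stands 83 mm above the worktop when home, 98 mm when riding on the plate.
- pin_collar (a point): Underside centre of the pin's steel collar, 24 mm below pin_grip, axes as pin_grip; collar 22 mm across, 6 mm thick. Below it the shank, 10 mm in diameter, 40 mm long, its tip tapered over 5 mm to 5 mm across. Home, this point is 59 mm above the worktop, on the bushing.
- hook_bend (a point): Bend of the barbed keeper hook, fixed round steel wire 5 mm thick, 110 mm above the worktop; axes as the carrier's. From an upright post 45 mm away in carrier -y the wire runs level along carrier +y to this bend, then turns up into the barb. The pin hangs about 30 mm from the post.
- hook_tip (a point): Centre of the 7 mm ball ending the barb, 5 mm outward (carrier +y) of the bend and 25 mm above it. Too tall for the upright loop: raise the pin 10 mm, so that the wire runs through the middle of the loop, tilt it 30 to 40 degrees (handle top towards the post, shank outward) to face the barb, then lead the loop along wire and barb off over the tip.
- jar: Glass jar with red screw cap, 54 mm in diameter, 107 mm tall, loose, standing in the carrier's pocket, its foot 24 mm above the worktop, on the closing side of the arm, whose pad stops some millimetres short of it when pinned. Origin: centre of its underside; z up.
There are look-alikes about, which are no part of the job. What is shaped like the jar but turquoise is not meant.

How it is judged:
On the way:
1. the pin is off the barbed hook and clear of it (distance between pin_grip and hook_tip above 0.06 m), for 0.1 s.
At the end, for the whole second after the job is handed in: The pin stands upright (within 0.15 rad) in the arm's bushing with its collar down on it (within 3.5 mm) and its tip in the lock hole; the arm stays closed at more than 1.0 rad, at rest; the jar stands upright within 20 mm of where it was (z of pin_grip in the frame of carrier below 0.0865 m and horizontal distance between pin_grip and bushing below 0.007 m and angle between each of pin_grip, jar's own z axis and vertical below 0.15 rad and value of joint retainer above 1 rad and velocity of joint retainer between -0.05 and 0.05 rad/s and distance of jar from where it was at the start of the episode below 0.02 m); the robot touches nothing.
It fails at once if the jar is tipped over (angle between jar's own z axis and vertical above 0.5 rad).
It also fails if it takes over 72 s, if anything falls off the work surface, if the arm or the gripper's body presses on something with over 40 N, if the wrist force passes 120 N, or if a joint passes its speed limit or range.

### The arm

A 6-joint arm with a two-finger parallel gripper is mounted at the origin on a cart in front of the work surface, level with it; the furniture and walls round the work are solid. World frame = base frame: x ahead of the robot, y to its left, z up, the work surface at z = 0. Lengths are in m, angles in rad, forces in N, time in s.
With the tool pointing down it reaches from about 0.325 to 0.9 m from the base axis. Payload 6.1 kg.
Tool frame: the origin (TCP) lies midway between the tips of the shut fingers; the grasp point (between the pads) lies ctrl.hold_point_z behind it (ctrl.hold_point_z is the distance from the TCP to the grasp point, in m); z points along the fingers, y is the line along which they close (so a half turn about z gives the same grasp; the last joint's range is limited). The gripper opens to 85 mm and grips with 20 to 120 N. Pads are 22 mm wide; open, the fingers measure 114 mm over their backs; the gripper's body (76 mm by 85 mm) begins 54 mm behind the grasp point. The pads swing forward as they close: fully open they stand 13 mm farther back than shut.
Start: joints at [-1.386, 0.22, 1.526, -0, 1.395, -0.126], TCP at [0.191, -0.595, 0.231] pointing down, gripper open.
Joint ranges: [-2.98, 2.98], [-0.91, 2.08], [0.09, 2.57], [-1.24, 4.39], [0.2, 2.65], [-2.68, 2.68]. Speed limits (rad/s): [2.57, 2.57, 3.01, 3.14, 3.14, 3.14].

### API

Orientations are given as [roll, pitch, yaw] about the fixed x, y, z axes, in that order (R = Rz(yaw) Ry(pitch) Rx(roll)).
In Python, from cell import ctrl gives the robot as it stands.
- The arm moves only by the tool jog_arm, never from a script. Its argument "moves" is a list of rows, each a list of 7 numbers: the shift along the world's x, y, z in units of 30 mm (1.0 is 30 mm), then the turn, a rotation vector about the world's x, y, z in units of 6 degrees (1.0 is 6 degrees), then the gripper command: -1 is fully open, 1 is shut, values between are in proportion. In form: [[x, y, z, wx, wy, wz, gripper], ...]. A call has 1 to 10 rows; each row shifts and turns the commanded pose from where the row before left it; what a row does not reach is not made up. A row lasts 1/8 s, in which the tool goes at most 62.5 mm and 10.7 degrees, less where a joint would pass 70% of its speed; a pose out of reach is approached as far as the arm can. A call is refused whole if a number of a shift passes 1 or a number of a turn 1, either way. A call with a gripper value outside its range is refused whole. The fingers move at their own pace and stop on an object; "grip_force" is the grip in N (left out, the last holds). Time passes only in rows, so rows that do not move let the fingers close. It gives the time, the measured TCP pose, the force, the opening and the grip force at its end, in the units of the state.
- ctrl.sense(): the state, without advancing time (a new reading comes with each control period).
- ctrl.snapshot(name): name is "scene" or "top"; returns a dict with "frame" (384x512x3 uint8, red, green, blue), "z_map" (384x512 float32, m along the optical axis (not along the pixel's ray), 0 where there is no reading), "fx", "fy", "cx", "cy" (pixels), "dist_coeffs" ([k1, k2, p1, p2, k3] as OpenCV has them; the pictures are not rectified), "eye" and "rotation" of the camera in the world. Camera axes: x right, y up, looking along -z (the intrinsics and any distortion apply to the point x, -y, -z); pixel columns grow to the right and rows downward; lengths in m; the calibration is good to about 2 mm. A picture is of the moment at which its call begins.
- ctrl.hand_in(): hands the job in; it is judged then, once.
Trained networks look in the newest picture that a camera, given by its name, has taken for a name from the list of things; names that differ only in an ending like _2 or _b are one class to them, and where a whole thing is asked for, a point or a joint stands for the part that bears it (a point fixed in the world has none). Each returns a list of dicts, best first, with "score" (0 to 1); they miss things now and then, are a little off and sometimes report something else, mostly with a low value. They report only what shows in the picture. A call takes as long as a camera call. They do not tell look-alikes from the thing itself.
- ctrl.spot_in(camera, query): "extent" ([left, top, right, bottom] in pixels, round what is visible of it).
- ctrl.tip_of(camera, query): "uv" ([column, row] in pixels: a listed point, or the origin of a listed thing).
The state is a dict: "t": time; "joint_pos": joint angles; "dq": joint speeds; "joint_torque": joint torques, N m; "tool_pos": TCP position; "tcp_rot": TCP orientation; "force": force on the tool from outside, world axes, zero at the start; "ft_torque": the same for the moment, N m; "gripper_width": opening from 0.0 (shut) to 1.0 (fully open); "grip_force": force on a finger pad.
Only numpy, scipy, OpenCV 4.12 (cv2) and the standard library are available. Lean on these libraries where they do the work, as an engineer would, in place of code of your own. Each camera call takes 0.05 s, during which the arm holds its last target. There are 200 camera calls.

## Working session

There is one attempt and no reset: what is moved stays moved. The work goes in short steps, Python scripts to look and compute and a tool call to move; the robot and the scene stay as the last step left them, time stands still between calls to the robot, and variables do not carry over. Pictures are saved under pics/ and viewed, at most 12 in all, crops included, and the job is handed in when it is done.

Besides the shell and the picture viewer there is one more tool, called as name(argument=value, ...) on one line, values as JSON. jog_arm: Moves the arm, as the interface text tells. Its arguments: {"type":"object","properties":{"moves":{"type":"array","items":{"type":"array","items":{"type":"number"}}},"grip_force":{"type":"number"}},"required":["moves"]}

```bash
ls; mkdir -p pics
cat > h.py <<'E'
import numpy as np, cv2
from cell import ctrl
def K(s): return np.array([[s['fx'],0,s['cx']],[0,s['fy'],s['cy']],[0,0,1.]])
def ray(s,uv):
    p=cv2.undistortPoints(np.array([[uv]],float),K(s),np.array(s['dist_coeffs'],float))[0,0]
    return np.array(s['rotation'])@np.array([p[0],-p[1],-1.])
def at_z(s,uv,z):
    d=ray(s,uv);e=np.array(s['eye']);return e+d*(z-e[2])/d[2]
def at_d(s,uv):
    u,v=int(round(uv[0])),int(round(uv[1]));w=s['z_map'][max(v-1,0):v+2,max(u-1,0):u+2];w=w[w>0]
    return np.array(s['eye'])+ray(s,uv)*np.median(w) if len(w) else None
def proj(s,P):
    R=np.array(s['rotation']);c=R.T@(np.array(P,float)-np.array(s['eye']));c=np.array([c[0],-c[1],-c[2]])
    return cv2.projectPoints(c.reshape(1,3),np.zeros(3),np.zeros(3),K(s),np.array(s['dist_coeffs'],float))[0][0,0]
E
python3 - <<'E'
from h import *
np.set_printoptions(precision=4,suppress=True)
print(ctrl.hold_point_z); print(ctrl.sense())
ims=[]
for c in ("scene","top"):
    s=ctrl.snapshot(c); print(c,s['eye'],np.array(s['rotation']).round(3).tolist(),s['fx'],s['dist_coeffs']); ims.append(s['frame'])
    cv2.imwrite(f'pics/{c}.png',cv2.resize(s['frame'][:,:,::-1],(800,600),interpolation=cv2.INTER_CUBIC))
    for q in ["carrier","index_plate","bushing","handle","pin_grip","pin_collar","hook_bend","hook_tip","jar"]:
        for r in ctrl.tip_of(c,q)[:3]:
            print(c,q,round(r['score'],2),np.round(r['uv'],1),at_d(s,r['uv']))
E
```

```text
pics
0.0187
{'t': 0.0, 'joint_pos': array([-1.3861,  0.2212,  1.5276, -0.    ,  1.3947, -0.1261]), 'dq': array([-0.0007, -0.0008,  0.001 , -0.0004, -0.0011, -0.0008]), 'joint_torque': array([  0.0009, -49.6895, -38.9391,  -0.0001,   0.011 ,  -0.    ]), 'tool_pos': array([ 0.191 , -0.5945,  0.2302]), 'tcp_rot': array([-3.1397, -0.0002,  0.3108]), 'force': array([ 0.4359, -0.5692, -0.074 ]), 'ft_torque': array([ 0.0154,  0.0122, -0.012 ]), 'grip_force': 0.0, 'gripper_width': 1.0048293715286047}
scene [-0.2128 -0.8247  0.612 ] [1.035, -0.019, -1.06] 416.1481739045308 [-0.0701  0.      0.      0.      0.    ]
scene carrier 0.72 [210.  209.1] [ 0.302  -0.3099  1.1267]
scene index_plate 0.58 [210.3 196.9] [ 0.2916 -0.3203  1.1164]
scene bushing 0.93 [192.5 208.1] [0.6672 0.0554 1.492 ]
scene handle 0.66 [178.2 203.5] [ 0.5902 -0.0217  1.415 ]
scene handle 0.17 [190.8 207.7] [0.6638 0.0519 1.4886]
scene pin_collar 0.72 [155.5 202.9] [0.6865 0.0746 1.5113]
scene pin_collar 0.71 [208.5 206.4] [ 0.2968 -0.3151  1.1215]
scene hook_bend 0.88 [145.2 184.3] [ 0.5482 -0.0637  1.3729]
scene hook_ben
[... 258 characters left out ...]
]
top carrier 0.87 [187.9 195.5] [2.3242 1.4744 3.2013]
top carrier 0.42 [138.5 248.8] [2.3718 1.5221 3.2489]
top index_plate 0.94 [185.4 191.5] [2.2758 1.4261 3.153 ]
top bushing 0.94 [188.5 228.4] [2.3043 1.4546 3.1814]
top handle 0.65 [187.4 249.7] [2.2117 1.3619 3.0888]
top pin_grip 0.63 [151.4 247. ] [2.2392 1.3895 3.1163]
top pin_collar 0.6 [151.  242.6] [2.2438 1.394  3.1209]
top hook_bend 0.67 [141.9 245.6] [2.1961 1.3464 3.0732]
top hook_tip 0.82 [137.9 247.9] [2.3688 1.519  3.2459]
top hook_tip 0.52 [237.9 184.9] [2.213  1.3633 3.0902]
top jar 0.81 [362.4 236.8] [2.3103 1.4605 3.1874]
top jar 0.78 [237.7 187.2] [2.2126 1.3628 3.0897]
top jar 0.4 [152.6 241.9] [2.2504 1.4007 3.1275]
```

```bash
sed -i "s/np.array(s\['rotation'\])/Rm(s)/g; 2a from scipy.spatial.transform import Rotation as Ro\ndef Rm(s): return Ro.from_euler('xyz',s['rotation']).as_matrix()" h.py
python3 - <<'E'
from h import *
np.set_printoptions(precision=4,suppress=True)
for c in ("scene","top"):
    s=ctrl.snapshot(c)
    for q,z in dict(carrier=0,index_plate=.034,bushing=.059,handle=.095,pin_grip=.102,pin_collar=.078,hook_bend=.11,hook_tip=.135,jar=.024).items():
        for r in ctrl.tip_of(c,q)[:3]:
            print(c,q,round(r['score'],2),np.round(r['uv'],1),at_d(s,r['uv']),at_z(s,r['uv'],z)[:2])
E
```

```text
scene carrier 0.7 [141.3 176.8] [0.5595 0.0091 0.0162] [0.5805 0.0317]
scene index_plate 0.89 [208.6 199.7] [ 0.1595 -0.5411  0.3239] [ 0.5343 -0.2555]
scene bushing 0.69 [192.4 205.9] [ 0.4617 -0.2599  0.0559] [ 0.4579 -0.263 ]
scene handle 0.98 [177.5 204. ] [ 0.3951 -0.2723  0.1016] [ 0.403  -0.2651]
scene pin_grip 0.71 [150.7 190.3] [ 0.533  -0.0498  0.0008] [ 0.4095 -0.1781]
scene pin_collar 0.6 [153.9 201.6] [ 0.4104 -0.1829  0.071 ] [ 0.4023 -0.1911]
scene pin_collar 0.53 [147.  187.9] [ 0.3953 -0.1818  0.1169] [ 0.443  -0.1313]
scene hook_bend 0.97 [145.1 186.8] [ 0.4047 -0.166   0.1105] [ 0.4053 -0.1653]
scene hook_tip 0.73 [142.2 174.7] [ 0.5456 -0.0108  0.0352] [ 0.4144 -0.1516]
scene jar 0.57 [363.8 295.2] [ 0.416  -0.7161  0.02  ] [ 0.4118 -0.7168]
top carrier 0.96 [190.8 193.2] [ 0.5424 -0.2649  0.049 ] [ 0.5476 -0.2579]
top index_plate 0.75 [188.9 189.8] [ 0.5506 -0.2602  0.0523] [ 0.5527 -0.2576]
top index_plate 0.21 [236.  187.4] [ 0.5494 -0.3829  0.1313] [ 0.5611 -0.3782]
top bushing 0.86 [187.4 228.6] [ 0.4525 -0.2603  0.057 ] [ 0.4524 -0.2606]
top handle 0.79 [189.2 250.4] [ 0.3986 -0.2694  0.0771] [ 0.3988 -0.272 ]
top pin_grip 0.56 [150.8 245.6] [ 0.4085 -0.1775  0.089 ] [ 0.4085 -0.1803]
top pin_collar 0.63 [149.4 242.3] [ 0.4162 -0.1798  0.1162] [ 0.4164 -0.1713]
top hook_bend 0.88 [139.2 246.7] [ 0.4049 -0.1276 -0.0011] [ 0.4053 -0.1545]
top hook_tip 0.63 [138.8 246.9] [ 0.4043 -0.1265 -0.0011] [ 0.4049 -0.1596]
top jar 0.9 [238.  185.8] [ 0.5533 -0.3876  0.131 ] [ 0.5666 -0.3827]
top jar 0.88 [362.4 235. ] [ 0.4448 -0.6933  0.0711] [ 0.4462 -0.7031]
```

View pics/scene.png

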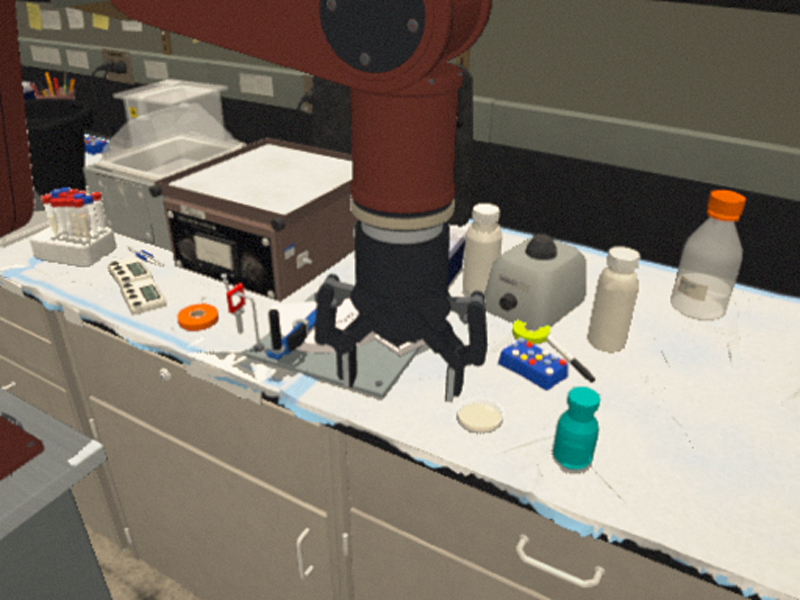

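View pics/top.png

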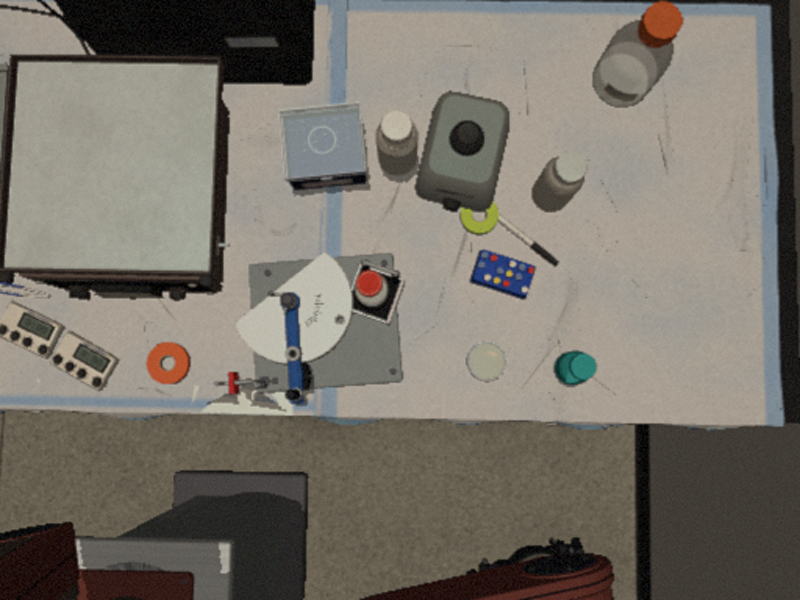

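Run:
```python
from h import *
s=ctrl.snapshot("top");f=s['frame'][150:270,125:275,::-1]
cv2.imwrite('pics/c1.png',cv2.resize(f,(750,600),interpolation=cv2.INTER_CUBIC))
s=ctrl.snapshot("scene");f=s['frame'][160:250,120:270,::-1]
cv2.imwrite('pics/c2.png',cv2.resize(f,(800,480),interpolation=cv2.INTER_CUBIC))
```

```text
(no output)
```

View pics/c1.png

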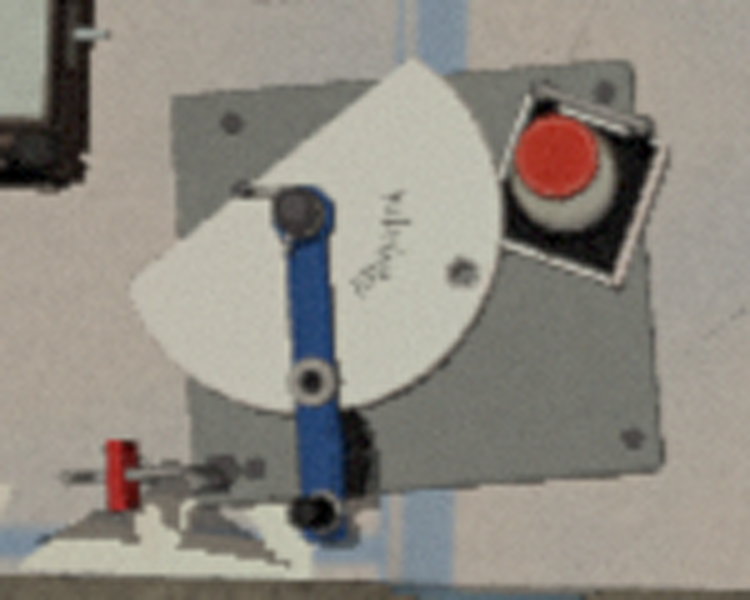

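View pics/c2.png

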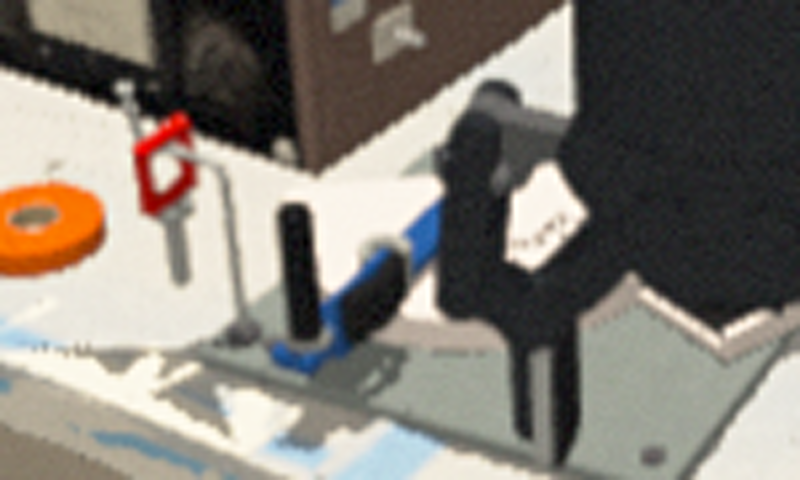

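Run:
```python
from h import *
np.set_printoptions(precision=4,suppress=True)
s=ctrl.snapshot("top")
g=lambda n,u,v,z:print(n,at_z(s,(125+u/5-.4,150+v/5-.4),z)[:2],at_d(s,(125+u/5-.4,150+v/5-.4)))
g('pivot',298,208,.082);g('bush',312,381,.059);g('hole',463,272,.034);g('handle',313,510,.116);g('tip',72,477,.135);g('loop',121,475,.12);g('jar',557,157,.131);g('hookpost',222,472,.11)
C=[at_z(s,(125+u/5-.4,150+v/5-.4),.016)[:2] for u,v in [(172,97),(632,62),(662,467),(197,508)]];print(np.array(C))
src=np.array([[72,70],[72,-172],[-142,-172],[-142,70]])/1000.
R,_=Ro.align_vectors(np.c_[C-np.mean(C,0),np.zeros(4)],np.c_[src-src.mean(0),np.zeros(4)])
yaw=R.as_euler('xyz')[2];o=np.mean(C,0)-(R.as_matrix()[:2,:2]@src.mean(0));print('carrier',yaw,o, (R.as_matrix()[:2,:2]@src.T).T+o-C)
s2=ctrl.snapshot("scene")
for n,u,v in [('tip',125,88),('hookbend',137,160),('wirepost',228,165),('loopT',165,130),('loopcen',165,165),('tipbottom',180,280),('handletop',295,208)]:
    p=(120+u/5.333-.4,160+v/5.333-.4);print(n,p,at_d(s2,p))
```

```text
pivot [ 0.5435 -0.2531] [ 0.5436 -0.253   0.0816]
bush [ 0.4594 -0.2594] [ 0.4597 -0.2581  0.0502]
hole [ 0.5175 -0.3311] [ 0.519  -0.3297  0.0169]
handle [ 0.3961 -0.2703] [ 0.3961 -0.2702  0.1156]
tip [ 0.4094 -0.1599] [ 0.4094 -0.159   0.1311]
loop [ 0.4108 -0.1794] [ 0.4108 -0.1784  0.1153]
jar [ 0.5647 -0.3826] [ 0.5645 -0.3826  0.1321]
hookpost [ 0.4131 -0.2254] [ 0.4134 -0.2097  0.0239]
[[ 0.6079 -0.175 ]
 [ 0.6308 -0.4149]
 [ 0.4205 -0.4346]
 [ 0.3947 -0.1961]]
carrier 0.09907758977057324 [ 0.5433 -0.2509] [[ 0.0001  0.0009]
 [ 0.0011 -0.0001]
 [-0.0015 -0.0015]
 [ 0.0003  0.0007]]
tip (143.03896493530846, 176.10103131445715) [ 0.4079 -0.1608  0.1368]
hookbend (145.28910556909807, 189.60187511719482) [ 0.393  -0.1777  0.1121]
wirepost (162.3526720420026, 190.53943371460716) [ 0.5479 -0.0809  0.002 ]
loopT (150.53943371460716, 183.9765235327208) [ 0.4133 -0.1766  0.1172]
loopcen (150.53943371460716, 190.53943371460716) [ 0.531  -0.0511  0.0014]
tipbottom (153.3521095068442, 212.10328145509092) [ 0.4074 -0.1791  0.0407]
handletop (174.91595724732795, 198.60243765235327) [ 0.3922 -0.2688  0.1165]
```

Candidates in the top view are the pin, with its red loop on the hook at (149,245), the orange tape ring at (107,232), the red-capped jar at (236,181) and the turquoise look-alike at (365,236).

By the description I choose the red loop on the wire and the red-capped jar. The crops confirm both. They also show the lock hole at native (217,204), which is a joint angle of about 1.16.

jog_arm(moves=[[0.52, 0.99, 0, 0, 0, 0.93, -1], [0.52, 0.99, 0, 0, 0, 0.93, -1], [0.52, 0.99, 0, 0, 0, 0.93, -1], [0.52, 0.99, 0, 0, 0, 0.93, -1], [0.52, 0.99, 0, 0, 0, 0.93, -1], [0.52, 0.99, 0, 0, 0, 0.93, -1], [0.52, 0.99, 0, 0, 0, 0.93, -1]], grip_force=60)

```text
t: 3.08
tool_pos: [0.3008, -0.3862, 0.2315]
tcp_rot: [3.141, 0.0, 0.996]
force: [-0.1, 0.6, 0.3]
gripper_width: 0.998
grip_force: 0.0
```

jog_arm(moves=[[0.52, 0.99, 0, 0, 0, 0.93, -1], [0.52, 0.99, 0, 0, 0, 0.93, -1], [0.52, 0.99, 0, 0, 0, 0.93, -1], [0.52, 0.99, 0, 0, 0, 0.93, -1], [0.52, 0.99, 0, 0, 0, 0.93, -1], [0.52, 0.99, 0, 0, 0, 0.93, -1], [0.52, 0.99, 0, 0, 0, 0.93, -1], [0, 0, 0, 0, 0, 0, -1], [0, 0, 0, 0, 0, 0, -1]])

```text
t: 4.2
tool_pos: [0.4094, -0.1796, 0.2314]
tcp_rot: [-3.141, 0.001, 1.674]
force: [-0.1, -0.6, -0.7]
gripper_width: 0.999
grip_force: 0.0
```

jog_arm(moves=[[0.05, 0.03, -0.98, 0, 0, 0, -1], [0, 0, -0.98, 0, 0, 0, -1], [0, 0, -0.98, 0, 0, 0, -1], [0, 0, -0.98, 0, 0, 0, -1], [0, 0, -0.93, 0, 0, 0, -1], [0, 0, 0, 0, 0, 0, -1], [0, 0, 0, 0, 0, 0, -1]])

```text
t: 5.08
tool_pos: [0.4114, -0.1793, 0.0868]
tcp_rot: [3.141, 0.001, 1.673]
force: [0.2, -0.5, -0.1]
gripper_width: 1.0
grip_force: 0.0
```

Run:
```python
from h import *
s=ctrl.snapshot("scene");f=s['frame'][150:250,110:260,::-1]
cv2.imwrite('pics/c3.png',cv2.resize(f,(800,533),interpolation=cv2.INTER_CUBIC))
```

```text
(no output)
```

View pics/c3.png

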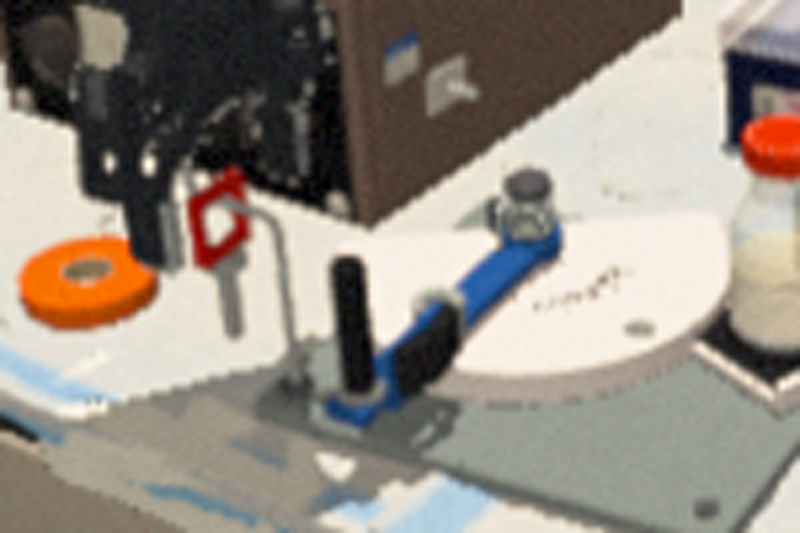

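The view shows the red loop at (217,218) in the crop with the wire through it and the fingers on either side. The lock hole is clear at (640,328). I'll close the gripper.

jog_arm(moves=[[0, 0, 0, 0, 0, 0, 1], [0, 0, 0, 0, 0, 0, 1], [0, 0, 0, 0, 0, 0, 1], [0, 0, 0, 0, 0, 0, 1], [0, 0, 0, 0, 0, 0, 1], [0, 0, 0, 0, 0, 0, 1], [0, 0, 0, 0, 0, 0, 1], [0, 0, 0, 0, 0, 0, 1]], grip_force=60)

```text
t: 6.12
tool_pos: [0.4116, -0.1785, 0.0863]
tcp_rot: [3.141, 0.0, 1.674]
force: [1.9, 0.9, 5.4]
gripper_width: 0.386
grip_force: 59.4
```

Run:
```python
from h import *
np.set_printoptions(precision=4,suppress=True)
s=ctrl.snapshot("scene")
for n,u,v,z in [('hole',640,328,.034),('bush',438,303,.059),('handle',346,260,.116),('pivot',528,183,.082),('hooktip',190,175,.135)]:
    p=(110+u/5.333-.4,150+v/5.333-.4);print(n,p,at_z(s,p,z)[:2],at_d(s,p))
```

```text
hole (229.6075004687793, 211.10384399024937) [ 0.5171 -0.3327] [ 0.5208 -0.3302  0.031 ]
bush (191.73013313332083, 206.41605100318768) [ 0.4552 -0.2631] [ 0.4597 -0.2593  0.0553]
handle (174.47905494093382, 198.3530470654416) [ 0.3932 -0.2667] [ 0.3955 -0.2646  0.1141]
pivot (208.6061878867429, 183.91464466529158) [ 0.5351 -0.2578] [ 0.5372 -0.2562  0.0805]
hooktip (145.22722670166885, 182.41455090943182) [ 0.3899 -0.1842] [ 0.383  -0.1916  0.1405]
```

jog_arm(moves=[[0, 0, 0.16, 0, 0, 0, 1], [0, 0, 0.16, 0, 0, 0, 1], [0, 0, 0, 0, 0, 0, 1]])

```text
t: 6.55
tool_pos: [0.4111, -0.1785, 0.0956]
tcp_rot: [3.141, 0.0, 1.674]
force: [-0.7, 0.0, 0.0]
gripper_width: 0.385
grip_force: 59.5
```

jog_arm(moves=[[-0.005, 0.05, 0.003, 0.995, 0.1, 0, 1], [-0.005, 0.048, 0.008, 0.995, 0.1, 0, 1], [-0.005, 0.047, 0.013, 0.995, 0.1, 0, 1], [-0.005, 0.046, 0.018, 0.995, 0.1, 0, 1], [-0.005, 0.044, 0.022, 0.995, 0.1, 0, 1], [-0.005, 0.041, 0.027, 0.995, 0.1, 0, 1], [0, 0, 0, 0, 0, 0, 1]])

```text
t: 7.42
tool_pos: [0.4096, -0.1707, 0.0968]
tcp_rot: [3.142, -0.63, 1.672]
force: [-0.7, -0.6, -0.6]
gripper_width: 0.387
grip_force: 59.6
```

Run:
```python
from h import *
s=ctrl.snapshot("scene");f=s['frame'][150:240,110:230,::-1]
cv2.imwrite('pics/c4.png',cv2.resize(f,(800,600),interpolation=cv2.INTER_CUBIC))
print(ctrl.sense()['force'],ctrl.sense()['joint_pos'])
```

```text
[ 0.13133695 -0.0221864  -0.83148497] [-0.84489705  0.30383893  1.82943285  0.35100908  1.54226054 -1.05380342]
```

View pics/c4.png

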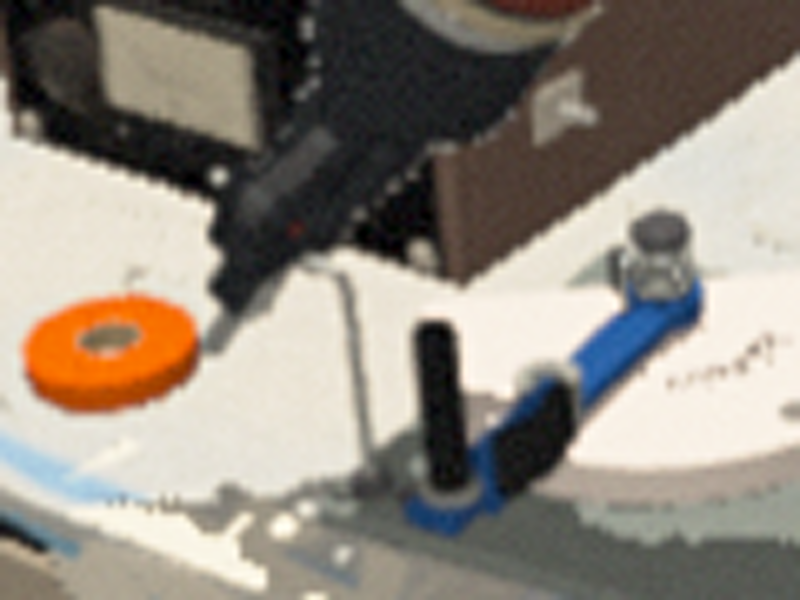

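jog_arm(moves=[[-0.015, 0.15, 0.01, 0, 0, 0, 1], [-0.015, 0.15, 0.02, 0, 0, 0, 1], [-0.01, 0.11, 0.06, 0, 0, 0, 1], [0, 0, 0, 0, 0, 0, 1]])

```text
t: 7.98
tool_pos: [0.4091, -0.1574, 0.1013]
tcp_rot: [3.139, -0.627, 1.676]
force: [-0.2, -0.2, -0.9]
gripper_width: 0.388
grip_force: 59.6
```

jog_arm(moves=[[-0.005, 0.05, 0.15, 0, 0, 0, 1], [-0.003, 0.03, 0.15, 0, 0, 0, 1], [-0.003, 0.03, 0.15, 0, 0, 0, 1], [0, 0, 0, 0, 0, 0, 1]])

```text
t: 8.48
tool_pos: [0.4088, -0.1547, 0.1148]
tcp_rot: [3.139, -0.628, 1.675]
force: [-0.3, -0.4, -0.9]
gripper_width: 0.385
grip_force: 59.6
```

jog_arm(moves=[[-0.005, 0.04, 0.2, 0, 0, 0, 1], [-0.005, 0.04, 0.2, 0, 0, 0, 1], [-0.005, 0.05, 0.2, 0, 0, 0, 1], [-0.005, 0.05, 0.3, 0, 0, 0, 1], [-0.005, 0.07, 0.4, 0, 0, 0, 1], [0, 0.2, 0.7, 0, 0, 0, 1], [0, 0.3, 0.9, 0, 0, 0, 1], [0, 0, 0.9, 0, 0, 0, 1]])

```text
t: 9.48
tool_pos: [0.4078, -0.1312, 0.2304]
tcp_rot: [3.139, -0.628, 1.676]
force: [-0.1, 0.0, -0.8]
gripper_width: 0.389
grip_force: 59.6
```

Run:
```python
from h import *
s=ctrl.snapshot("scene");f=s['frame'][110:230,110:270,::-1]
cv2.imwrite('pics/c5.png',cv2.resize(f,(800,600),interpolation=cv2.INTER_CUBIC))
print(ctrl.sense()['force'],ctrl.sense()['tool_pos'])
```

```text
[ 0.6891334  -0.93076389  2.63211164] [ 0.40917884 -0.13235562  0.23390643]
```

View pics/c5.png

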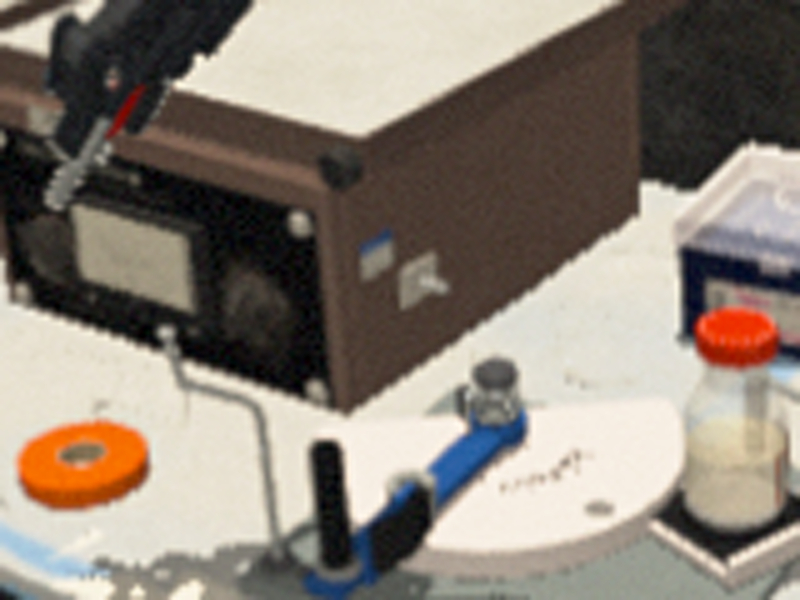

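jog_arm(moves=[[0.27, -0.715, 0, -0.995, -0.1, 0, 1], [0.27, -0.715, 0, -0.995, -0.1, 0, 1], [0.27, -0.715, 0, -0.995, -0.1, 0, 1], [0.27, -0.715, 0, -0.995, -0.1, 0, 1], [0.27, -0.715, 0, -0.995, -0.1, 0, 1], [0.27, -0.715, 0, -0.995, -0.1, 0, 1], [0, 0, 0, 0, 0, 0, 1], [0, 0, 0, 0, 0, 0, 1]])

```text
t: 10.52
tool_pos: [0.4561, -0.2599, 0.2284]
tcp_rot: [-3.141, -0.002, 1.674]
force: [0.1, -0.4, -0.9]
gripper_width: 0.385
grip_force: 59.6
```

Run:
```python
from h import *
np.set_printoptions(precision=4,suppress=True)
st=ctrl.sense();print(st['tool_pos'],st['tcp_rot'])
s=ctrl.snapshot("scene")
t=st['tool_pos']
u0,v0=[int(x) for x in proj(s,t-[0,0,.05])];print('expected tip',u0,v0)
x0,y0=u0-40,v0-50
f=s['frame'][y0:y0+120,x0:x0+160,::-1];print(x0,y0)
cv2.imwrite('pics/c6.png',cv2.resize(f,(800,600),interpolation=cv2.INTER_CUBIC))
for q in ['bushing','pin_collar','pin_grip']:
    print(q,[(round(r['score'],2),np.round(r['uv'],1)) for r in ctrl.tip_of('scene',q)[:2]])
```

```text
[ 0.4561 -0.2599  0.2284] [-3.1414 -0.0024  1.6743]
expected tip 187 162
147 112
bushing [(0.94, array([192.8, 209.2]))]
pin_collar [(0.57, array([183.1, 135.3])), (0.49, array([189.7, 147.5]))]
pin_grip [(0.61, array([184.6, 136.6]))]
```

View pics/c6.png

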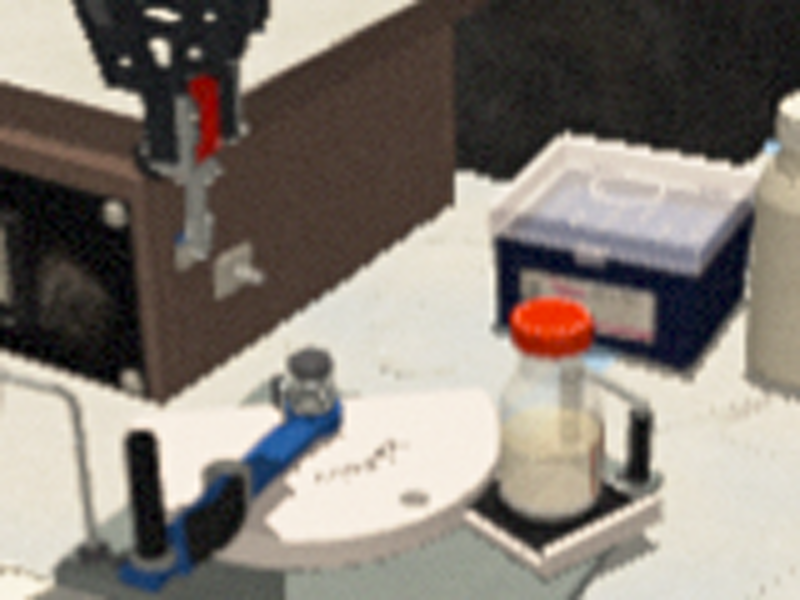

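Run:
```python
from h import *
np.set_printoptions(precision=4,suppress=True)
for c in("scene","top"):
    s=ctrl.snapshot(c)
    print(c,proj(s,[.4585,-.2604,.059]),[(round(r['score'],2),np.round(r['uv'],1)) for r in ctrl.tip_of(c,'bushing')[:2]])
    f=s['frame'].astype(int)
s=ctrl.snapshot("scene")
# cap of bushing in scene: grey ring; depth points near bushing top
P=[]
for v in range(196,216):
    for u in range(182,204):
        p=at_d(s,(u,v))
        if p is not None and .054<p[2]<.065: P.append(p)
P=np.array(P);print(len(P),P.mean(0),P.min(0),P.max(0))
```

```text
scene [191.6852 205.4924] [(0.97, array([192.3, 207.7]))]
top [187.3855 226.1619] [(0.62, array([186.3, 227.2]))]
52 [ 0.4497 -0.2679  0.0583] [ 0.4177 -0.2903  0.0547] [ 0.4684 -0.2495  0.0649]
```

jog_arm(moves=[[0.08, -0.02, -0.95, 0, 0, 0, 1], [0, 0, -0.95, 0, 0, 0, 1], [0, 0, -0.95, 0, 0, 0, 1], [0, 0, -0.7, 0, 0, 0, 1], [0, 0, 0, 0, 0, 0, 1], [0, 0, 0, 0, 0, 0, 1]])

```text
t: 11.72
tool_pos: [0.4593, -0.2617, 0.1228]
tcp_rot: [3.141, 0.001, 1.674]
force: [-0.1, -0.4, -0.9]
gripper_width: 0.384
grip_force: 59.6
```

Run:
```python
from h import *
np.set_printoptions(precision=4,suppress=True)
st=ctrl.sense();print(st['tool_pos'],st['tcp_rot'])
s=ctrl.snapshot("scene");print('exp tip',proj(s,st['tool_pos']-[0,0,.05]))
f=s['frame'][165:225,155:235,::-1]
cv2.imwrite('pics/c7.png',cv2.resize(f,(800,600),interpolation=cv2.INTER_CUBIC))
```

```text
[ 0.4593 -0.2617  0.1228] [3.1407 0.0008 1.6742]
exp tip [191.9256 200.7216]
```

View pics/c7.png

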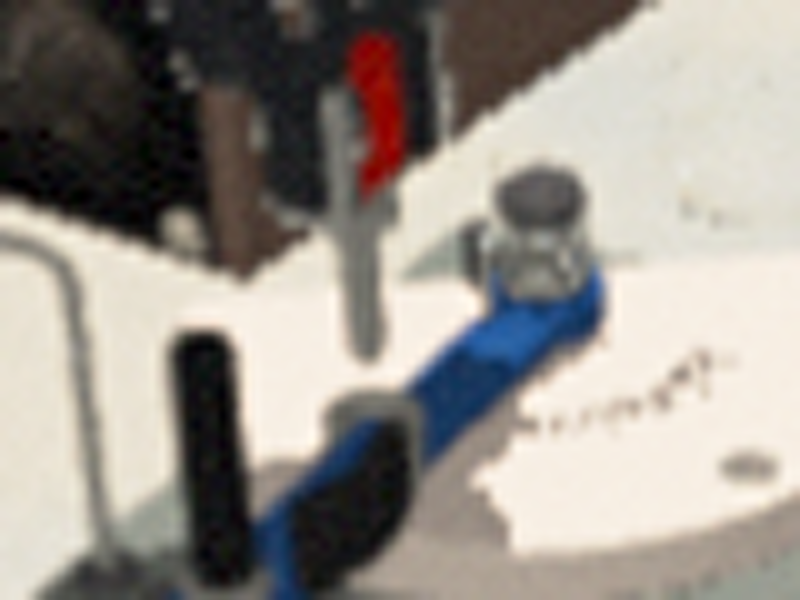

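The pin tip is at (370,358) in the crop, straight above the bushing mouth at about (373,408). It is aligned to within about 1 mm, so I'll insert.

jog_arm(moves=[[-0.01, 0.03, -0.3, 0, 0, 0, 1], [0, 0, -0.25, 0, 0, 0, 1], [0, 0, -0.2, 0, 0, 0, 1], [0, 0, 0, 0, 0, 0, 1]])

```text
t: 12.28
tool_pos: [0.4584, -0.2605, 0.0988]
tcp_rot: [-3.141, 0.0, 1.674]
force: [-0.1, -1.2, -2.9]
gripper_width: 0.381
grip_force: 59.6
```

jog_arm(moves=[[0, 0, -0.15, 0, 0, 0, 1], [0, 0, -0.15, 0, 0, 0, 1], [0, 0, -0.1, 0, 0, 0, 1], [0, 0, -0.05, 0, 0, 0, 1], [0, 0, 0, 0, 0, 0, 1]])

```text
t: 12.9
tool_pos: [0.4586, -0.2604, 0.0857]
tcp_rot: [3.142, 0.0, 1.674]
force: [1.1, -1.5, -1.5]
gripper_width: 0.384
grip_force: 59.8
```

jog_arm(moves=[[0, 0, 0, 0, 0, 0, 1], [0.041, -0.28, 0, 0, 0, 0, 1], [0.069, -0.275, 0, 0, 0, 0, 1], [0.096, -0.266, 0, 0, 0, 0, 1], [0.122, -0.256, 0, 0, 0, 0, 1], [0.147, -0.242, 0, 0, 0, 0, 1], [0, 0, 0, 0, 0, 0, 1]], grip_force=110)

```text
t: 13.78
tool_pos: [0.4718, -0.2989, 0.0848]
tcp_rot: [-3.139, -0.004, 1.674]
force: [-2.3, 4.2, 1.3]
gripper_width: 0.376
grip_force: 109.2
```

jog_arm(moves=[[0.171, -0.226, 0, 0, 0, 0, 1], [0.192, -0.208, 0, 0, 0, 0, 1], [0.212, -0.188, 0, 0, 0, 0, 1], [0.23, -0.165, 0, 0, 0, 0, 1], [0.245, -0.142, 0, 0, 0, 0, 1], [0, 0, 0, 0, 0, 0, 1], [0, 0, 0, 0, 0, 0, 1]])

```text
t: 14.65
tool_pos: [0.5015, -0.3267, 0.0843]
tcp_rot: [-3.136, -0.004, 1.674]
force: [-7.2, 2.7, 2.1]
gripper_width: 0.376
grip_force: 109.6
```

Run:
```python
from h import *
st=ctrl.sense();print(st['tool_pos'],st['tcp_rot'],st['force'])
s=ctrl.snapshot("scene")
f=s['frame'][150:240,160:280,::-1]
cv2.imwrite('pics/c8.png',cv2.resize(f,(800,600),interpolation=cv2.INTER_CUBIC))
```

```text
[ 0.50151502 -0.32672781  0.0842684 ] [-3.1355632  -0.00411599  1.67441498] [-7.1576929   2.72533644  2.08966992]
```

View pics/c8.png

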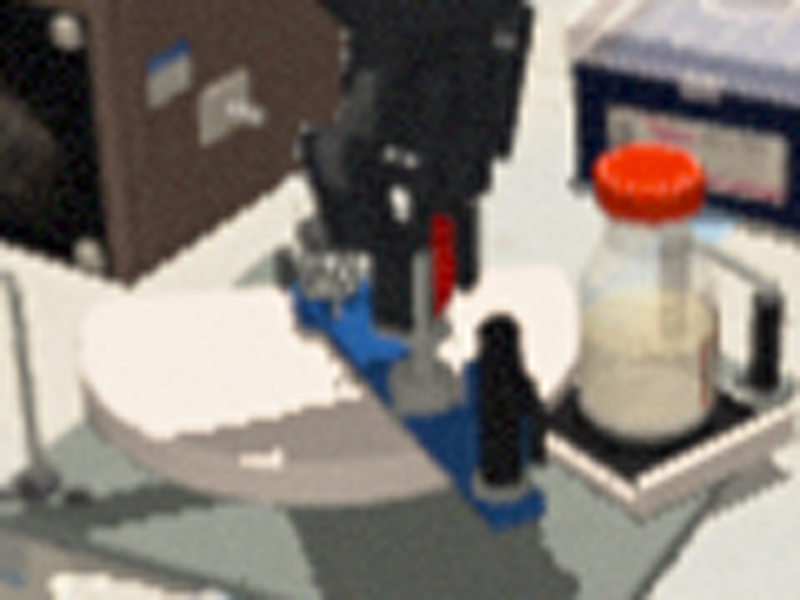

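jog_arm(moves=[[0.134, -0.065, 0, 0, 0, 0, 1], [0.134, -0.055, 0, 0, 0, 0, 1], [0, 0, -0.07, 0, 0, 0, 1], [0, 0, 0, 0, 0, 0, 1], [0, 0, 0, 0, 0, 0, 1]])

```text
t: 15.32
tool_pos: [0.509, -0.3307, 0.0839]
tcp_rot: [-3.134, -0.004, 1.675]
force: [-13.5, 5.3, 12.2]
gripper_width: 0.374
grip_force: 111.3
```

jog_arm(moves=[[0.053, -0.02, 0, 0, 0, 0, 1], [0, 0, 0, 0, 0, 0, 1], [0.053, -0.018, 0, 0, 0, 0, 1], [0, 0, 0, 0, 0, 0, 1]])

```text
t: 15.82
tool_pos: [0.5119, -0.3319, 0.0839]
tcp_rot: [-3.134, -0.004, 1.675]
force: [-13.5, 4.9, 12.1]
gripper_width: 0.373
grip_force: 111.1
```

jog_arm(moves=[[0.053, -0.016, 0, 0, 0, 0, 1], [0, 0, 0, 0, 0, 0, 1], [0.053, -0.016, 0, 0, 0, 0, 1], [0, 0, 0, 0, 0, 0, 1]])

```text
t: 16.32
tool_pos: [0.5161, -0.3334, 0.0834]
tcp_rot: [-3.136, -0.002, 1.674]
force: [-9.0, 1.8, 5.7]
gripper_width: 0.376
grip_force: 110.3
```

jog_arm(moves=[[0, 0, -0.08, 0, 0, 0, 1], [0, 0, -0.05, 0, 0, 0, 1], [0, 0, 0, 0, 0, 0, 1]])

```text
t: 16.7
tool_pos: [0.5161, -0.3335, 0.0794]
tcp_rot: [-3.136, -0.002, 1.674]
force: [-9.1, 1.8, 4.8]
gripper_width: 0.372
grip_force: 110.2
```

jog_arm(moves=[[0, 0, -0.1, 0, 0, 0, 1], [0, 0, -0.1, 0, 0, 0, 1], [0, 0, -0.1, 0, 0, 0, 1], [0, 0, 0, 0, 0, 0, 1]])

```text
t: 17.2
tool_pos: [0.5162, -0.3335, 0.0702]
tcp_rot: [-3.136, -0.002, 1.674]
force: [-8.2, 1.1, 4.5]
gripper_width: 0.375
grip_force: 110.1
```

jog_arm(moves=[[0, 0, -0.06, 0, 0, 0, 1], [0, 0, -0.06, 0, 0, 0, 1], [0, 0, 0, 0, 0, 0, 1], [0, 0, 0, 0, 0, 0, 1]])

```text
t: 17.7
tool_pos: [0.5176, -0.3341, 0.0692]
tcp_rot: [-3.139, -0.0, 1.675]
force: [-9.8, 4.5, 15.0]
gripper_width: 0.374
grip_force: 111.6
```

jog_arm(moves=[[-0.03, 0.01, 0, 0, 0, 0, 1], [0, 0, 0, 0, 0, 0, 1], [0, 0, 0, 0, 0, 0, -1], [0, 0, 0, 0, 0, 0, -1], [0, 0, 0, 0, 0, 0, -1], [0, 0, 0, 0, 0, 0, -1], [0, 0, 0, 0, 0, 0, -1]])

```text
t: 18.58
tool_pos: [0.5178, -0.3332, 0.0671]
tcp_rot: [-3.142, -0.0, 1.674]
force: [0.2, 0.6, 0.4]
gripper_width: 0.999
grip_force: 0.0
```

jog_arm(moves=[[0, 0, 0.5, 0, 0, 0, -1], [0, 0, 0.9, 0, 0, 0, -1], [0, 0, 0.9, 0, 0, 0, -1], [0, 0, 0.9, 0, 0, 0, -1], [0, 0.3, 0.9, 0, 0, 0, -1], [-0.9, 0.9, 0, 0, 0, 0, -1], [-0.9, 0.9, 0, 0, 0, 0, -1], [-0.9, 0.9, 0, 0, 0, 0, -1], [0, 0, 0, 0, 0, 0, -1]])

```text
t: 19.7
tool_pos: [0.4357, -0.2418, 0.1911]
tcp_rot: [3.141, 0.0, 1.675]
force: [-0.5, -1.2, -0.8]
gripper_width: 1.004
grip_force: 0.0
```

Run:
```python
from h import *
np.set_printoptions(precision=4,suppress=True)
s=ctrl.snapshot("scene")
f=s['frame'][150:240,160:280,::-1]
a=cv2.resize(f,(800,600),interpolation=cv2.INTER_CUBIC)
cv2.imwrite('pics/c9.png',a)
for c in('top','scene'):
    s=ctrl.snapshot(c)
    for q,z in dict(pin_grip=.083,handle=.095,bushing=.059,jar=.024).items():
        print(c,q,[(round(r['score'],2),at_z(s,r['uv'],z)) for r in ctrl.tip_of(c,q)[:2]])
    if c=='top': print(proj(s,[.517,-.3325,.1]))
    f=s['frame'].astype(int)
    m=(f[...,0]>130)&(f[...,1]<60)&(f[...,2]<60);vs,us=np.nonzero(m)
    P=np.array([at_d(s,(u,v)) for u,v in zip(us,vs)]);k=(abs(P[:,0]-.517)<.03)&(abs(P[:,1]+.3325)<.03)
    if k.any(): print(c,'red',k.sum(),P[k].mean(0),P[k].min(0),P[k].max(0))
```

```text
top pin_grip [(0.27, array([ 0.4977, -0.391 ,  0.083 ]))]
top handle [(0.89, array([ 0.4985, -0.4028,  0.095 ]))]
top bushing [(0.92, array([ 0.5148, -0.3298,  0.059 ]))]
top jar [(0.75, array([ 0.4466, -0.6985,  0.024 ])), (0.62, array([ 0.5598, -0.3832,  0.024 ]))]
[215.4607 201.8566]
top red 35 [ 0.5136 -0.3313  0.1   ] [ 0.4998 -0.3342  0.0881] [ 0.5288 -0.3287  0.1023]
scene pin_grip [(0.63, array([ 0.518 , -0.3227,  0.083 ]))]
scene handle [(0.64, array([ 0.4959, -0.3923,  0.095 ]))]
scene bushing [(0.76, array([ 0.5053, -0.3275,  0.059 ]))]
scene jar [(0.87, array([ 0.4209, -0.7143,  0.024 ])), (0.79, array([ 0.5675, -0.3725,  0.024 ]))]
scene red 71 [ 0.5105 -0.3344  0.0853] [ 0.4958 -0.3381  0.0675] [ 0.5288 -0.3304  0.1009]
```

View pics/c9.png

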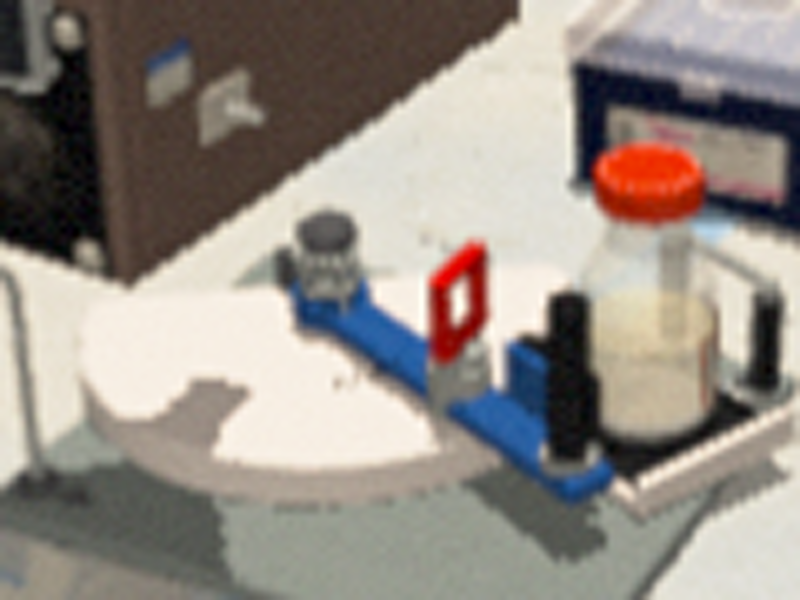

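The pin stands upright in the bushing at (460,330) in the crop, collar down, with the loop top at z = 0.101 as it should be when home. The arm stays closed in front of the standing jar, and the gripper is clear.

```bash
python3 -c "
from cell import ctrl
print(ctrl.hand_in())"
```

```text
the job is handed in; nothing more can be done
None
```

The pin is off the hook and fully home in the lock hole, the arm stays closed in front of the undisturbed jar, and I handed the job in at about 20 s; the hand-in call did not return a verdict.

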